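Hand over the roll row in reverse order

TASK

The packer on the far side of the bench takes over these four part-used rolls and wants to find them in the same left-to-right order as you see them now. Move all four from the aluminium rail to the grey carrying rack in reverse order: the roll at the left end of the rail goes on the rack's right-end spindle, the next one on the spindle beside it, and so on to the left. Leave each roll upright, down flat on its seat with the spindle through its core.

Things in the scene. Friction and masses are not known exactly. Their poses are not given: they have to be found in the camera images.
- rail: Low aluminium profile, 337 mm long (y), 40 mm wide, top 20 mm above the bench; fixed. On the left or right half of the work area, turned up to 17 degrees. Origin on the bench under its middle; x away from the robot, y along the row, +y to the robot's left, z up. Carries four clip-on spindles at y = 120, 40, -40 and -120 mm, x = 0, in an order that changes from run to run.
- rack: Grey steel rack, 340 x 78 mm, dark handle at each end (y = +-160, 52 mm high); fixed, beside the rail, turned up to 17 degrees. Origin on the bench under its middle; x away from the robot, +y to the left along the row. Empty spindles at y = 120 (left end), 40, -40, -120 mm, x = 0: black seat disc 52 mm across, its top (roll rests here) at z = 26 mm; spindle 10 mm across, 45 mm tall.
- roll_flat: The widest and flattest roll: white labels, 66 mm across, 28 mm high. Open core 26 mm across along its z; origin at the centre of its underside, z up. Starts upright on clip_flat. About 80 g. The spindle sticks out 17 mm above it.
- roll_tall: The slimmest and tallest roll: white labels, 46 mm across, 60 mm high. Open core 26 mm across along its z; origin at the centre of its underside, z up. Starts upright on clip_tall. About 70 g.
- roll_kraft: Medium roll of brown paper tape, 58 mm across, 42 mm high. Open core 26 mm across along its z; origin at the centre of its underside, z up. Starts upright on clip_kraft. About 90 g.
- roll_ribbon: Spool of black printer ribbon, 56 mm high over all: its card core (31 mm across) stands out 9 mm above and below the wound film, which is 52 mm across and reaches from 9 to 47 mm above the origin; the film is the part to grip. Open core 26 mm across along its z; origin at the centre of its underside, z up. Starts upright on clip_ribbon. About 100 g.
- clip_flat: Clip-on spindle of the rail on which the flat white roll stands at the start: grey clip, round black seat disc (52 mm across), upright round-nosed steel spindle 10 mm across, rising 45 mm above the seat. Fixed. Origin under its middle, on top of the rail; the seat, where the roll rests, is 14 mm above the origin, 34 mm above the bench. Axes as the rail's.
- clip_tall: Clip-on spindle of the rail on which the tall white roll stands at the start: grey clip, round black seat disc (52 mm across), upright round-nosed steel spindle 10 mm across, rising 45 mm above the seat. Fixed. Origin under its middle, on top of the rail; the seat, where the roll rests, is 14 mm above the origin, 34 mm above the bench. Axes as the rail's.
- clip_kraft: Clip-on spindle of the rail on which the brown roll stands at the start: grey clip, round black seat disc (52 mm across), upright round-nosed steel spindle 10 mm across, rising 45 mm above the seat. Fixed. Origin under its middle, on top of the rail; the seat, where the roll rests, is 14 mm above the origin, 34 mm above the bench. Axes as the rail's.
- clip_ribbon: Clip-on spindle of the rail on which the black ribbon spool stands at the start: grey clip, round black seat disc (52 mm across), upright round-nosed steel spindle 10 mm across, rising 45 mm above the seat. Fixed. Origin under its middle, on top of the rail; the seat, where the roll rests, is 14 mm above the origin, 34 mm above the bench. Axes as the rail's.
Not all that is in view belongs to the job. What is shaped like the roll_tall but purple is not meant.

How it is judged:
By the outcome, as a careful person would: the job done as asked, in the order asked, and still so for the second after the job is handed in, with the robot touching nothing.
It also fails if it takes over 102 s, if anything falls off the work surface, if the arm or the gripper's body presses on something with over 40 N, if the wrist force passes 120 N, or if a joint passes its speed limit or range.

ROBOT

A 7-joint arm with a two-finger parallel gripper is mounted at the origin on a cart in front of the work surface, level with it; the furniture and walls round the work are solid. World frame = base frame: x ahead of the robot, y to its left, z up, the work surface at z = 0. Lengths are in m, angles in rad, forces in N, time in s.
With the tool pointing down it reaches from about 0.35 to 0.9 m from the base axis. Payload 7.2 kg.
Tool frame: the origin (TCP) lies at the very end of the fingers, on their centre line; the grasp point (between the pads) lies 19 mm behind it; z points along the fingers, y is the line along which they close (so a half turn about z gives the same grasp; the last joint's range is limited). The gripper opens to 85 mm and grips with 20 to 120 N. Pads are 22 mm wide; open, the fingers measure 114 mm over their backs; the gripper's body (76 mm by 85 mm) begins 54 mm behind the grasp point. The pads swing forward as they close: fully open they stand 13 mm farther back than shut.
Start: joints at [-1.234, 0.411, -0.013, 1.596, 0.006, 1.134, -0.082], TCP at [0.246, 0.574, 0.231] pointing down, gripper open.
Joint ranges: [-2.95, 2.95], [-0.29, 1.99], [-1.47, 1.44], [0.14, 2.54], [-1.03, 4.17], [0.13, 1.85], [-2.86, 2.86]. Speed limits (rad/s): [2.39, 2.39, 3.01, 3.01, 3.14, 3.14, 3.14].

INTERFACE

Orientations are given as [roll, pitch, yaw] about the fixed x, y, z axes, in that order (R = Rz(yaw) Ry(pitch) Rx(roll)).
In Python, from plant import readout, optics, job gives the robot as it stands.
- The arm moves only by the tool jog_arm, never from a script. Its argument "motion" is text: rows parted by semicolons, each of 7 numbers parted by spaces: the turn, a rotation vector about the tool's x, y, z in degrees, then the shift along the tool's x, y, z in m, then the opening, from 0 (shut) to 1 (fully open). A call has exactly 10 rows; each row shifts and turns the commanded pose from where the row before left it, along the tool's axes as they then stand; what a row does not reach is not made up. A row lasts 1/10 s, in which the tool goes at most 50 mm and 8.59 degrees, less where a joint would pass 70% of its speed; a pose out of reach is approached as far as the arm can. A call with a gripper value outside its range is refused whole. The fingers move at their own pace and stop on an object; the grip force is fixed at half the most. Time passes only in rows, so rows that do not move let the fingers close, or fill a call up. It gives the time, the measured TCP pose, the force, the opening and the grip force at its end, in the units of the state.
- readout.state(): the state, without advancing time (a new reading comes with each control period).
- optics.capture(name): name is "scene" or "top" or "wrist"; returns the picture (384x512x3 uint8, red, green, blue); there is no depth.
- optics.camera_params(name): a dict with "vertical_fov" (degrees; the focal length in pixels is half the picture's height over the tangent of half this angle, whatever the lens; pixels are square), "cx", "cy" (the principal point, pixels), "k1" (the pictures are not rectified: a ray, as slopes to the right and down, at radius r is drawn at 1 + k1 r^2 times it, then the intrinsics apply), "rvec" (rotation vector, rad) and "tvec" (3), from world to camera coordinates, as OpenCV has them. Camera axes: x right, y down, z forward; pixel columns grow to the right and rows downward; lengths in m; the calibration is good to about 2 mm. A picture is of the moment at which its call begins: read the wrist's pose just before it. camera_params takes no time and is no camera call; for the wrist camera it gives the pose at the moment of the call.
- job.finish_job(): hands the job in; it is judged then, once.
The state is a dict: "clock": time; "q": joint angles; "joint_velocities": joint speeds; "effort": joint torques, N m; "ee_pos": TCP position; "eef_rot": TCP orientation; "contact_force": force on the tool from outside, world axes, zero at the start; "moment": the same for the moment, N m; "width": opening from 0.0 (shut) to 1.0 (fully open); "grip_force": force on a finger pad.
Only numpy, scipy, OpenCV 4.12 (cv2) and the standard library are available. Lean on these libraries where they do the work, as an engineer would, in place of code of your own. Each camera call takes 0.05 s, during which the arm holds its last target. There are 200 camera calls.

## Working session

There is one attempt and no reset: what is moved stays moved. The work goes in short steps, Python scripts to look and compute and a tool call to move; the robot and the scene stay as the last step left them, time stands still between calls to the robot, and variables do not carry over. Pictures are saved under pics/ and viewed, at most 14 in all, crops included, and the job is handed in when it is done.

Besides the shell and the picture viewer there is one more tool, called after "Call:" as name(argument=value, ...) on one line, values as JSON. jog_arm: Moves the arm, as the interface text tells. Its arguments: {"type":"object","properties":{"motion":{"type":"string"}},"required":["motion"]}

```bash
ls; mkdir -p pics; python3 - <<'E'
from plant import readout, optics
import cv2
s=readout.state();print(s)
for n in("scene","top"):
    im=optics.capture(n);cv2.imwrite(f"pics/{n}0.png",im[:,:,::-1]);print(n,optics.camera_params(n))
E
```

```text
pics
{'clock': 0.0, 'q': array([-1.23422019,  0.41193158, -0.01270591,  1.59708674,  0.00557722,
        1.13427704, -0.08217784]), 'joint_velocities': array([-9.00809838e-04,  3.00116149e-04, -1.84680759e-03, -5.49945301e-05,
        1.29218759e-03,  1.49457928e-03,  1.31482148e-04]), 'effort': array([-2.47592170e-04, -6.00622487e+01,  6.81816693e-01, -2.99406409e+01,
        1.37190739e-02,  1.06047821e-02,  2.60661432e-05]), 'ee_pos': array([0.24596717, 0.57400687, 0.23041588]), 'eef_rot': array([-3.13992823e+00,  1.00174942e-04,  2.73684837e+00]), 'contact_force': array([-0.73673741, -0.33979649,  0.80434161]), 'moment': array([ 0.04258317, -0.04982894, -0.00452401]), 'grip_force': 0.0, 'width': 1.0011929493404788}
scene {'vertical_fov': 50.26501677953818, 'cx': 255.685886632694, 'cy': 189.162477786374, 'k1': -0.032681747871060964, 'rvec': array([ 2.31974524, -0.66949923,  0.28466439]), 'tvec': array([-0.44791157,  0.23890347,  0.84427074])}
top {'vertical_fov': 51.34077845309588, 'cx': 254.9593852308618, 'cy': 198.12390663568695, 'k1': -0.0011079480614811091, 'rvec': array([ 1.93790684, -2.28821714,  0.23449387]), 'tvec': array([0.06830768, 0.50427588, 1.00803158])}
```

View pics/scene0.png

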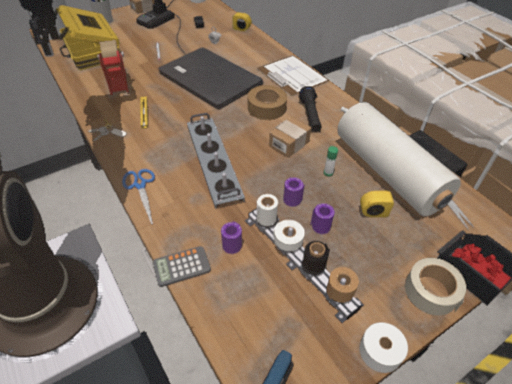

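View pics/top0.png

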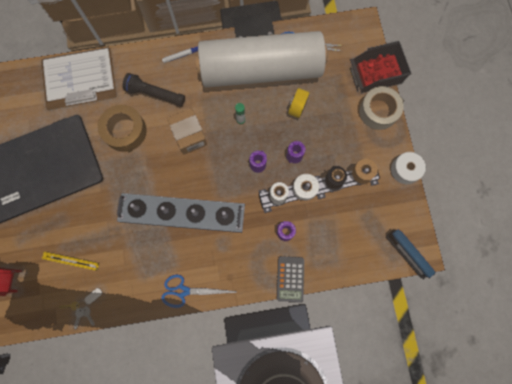

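The scene shows the rail on the right with, from left to right, tall (267,208), flat (289,235), ribbon (316,256) and kraft (342,283). In the top view these are at (279,191), (306,186), (336,177) and (366,169). The empty rack's discs are at top (136,207) to (225,215), and there are three purple decoys near the rail. I'll enlarge both.

```bash
cat > h.py <<'E'
import numpy as np,cv2
from plant import readout,optics
def proj(P,c):
    R=cv2.Rodrigues(c["rvec"])[0];X=np.atleast_2d(P)@R.T+c["tvec"]
    s=X[:,:2]/X[:,2:];s=s*(1+c["k1"]*(s**2).sum(1,keepdims=True))
    return s*(192/np.tan(np.radians(c["vertical_fov"]/2)))+[c["cx"],c["cy"]]
def unproj(uv,z,c):
    f=192/np.tan(np.radians(c["vertical_fov"]/2));s0=(np.array(uv,float)-[c["cx"],c["cy"]])/f;s=s0.copy()
    for _ in range(5): s=s0/(1+c["k1"]*(s@s))
    R=cv2.Rodrigues(c["rvec"])[0];C=-R.T@c["tvec"];d=R.T@[*s,1];return (C+d*(z-C[2])/d[2])[:2]
def pts(pose,ys,z):
    x,y,a=pose;return np.array([[x-v*np.sin(a),y+v*np.cos(a),zz] for v,zz in zip(ys,np.broadcast_to(z,len(ys)))])
E
python3 - <<'E'
import cv2,numpy as np
from h import *
im=cv2.imread("pics/top0.png");s=cv2.imread("pics/scene0.png")
k=dict(interpolation=cv2.INTER_CUBIC)
a=cv2.resize(im[190:235,112:252],(700,225),**k)
b=cv2.resize(im[150:215,255:395],(700,325),**k)
cv2.imwrite("pics/c1.png",np.vstack([a,b]))
c=cv2.resize(s[105:210,180:250],(420,630)[:2],**k)[:600]
d=cv2.resize(s[185:320,240:370],(390,405),**k)
d=cv2.copyMakeBorder(d,0,195,0,0,cv2.BORDER_CONSTANT)
e=np.hstack([cv2.resize(s[110:210,180:250],(350,500),**k),cv2.resize(s[190:315,240:352],(448,500),**k)])
cv2.imwrite("pics/c2.png",e)
E
```

```text
(no output)
```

View pics/c1.png

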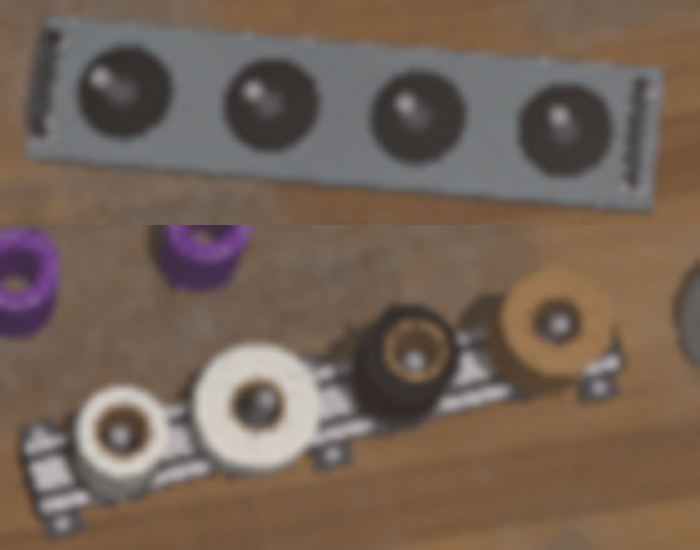

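View pics/c2.png

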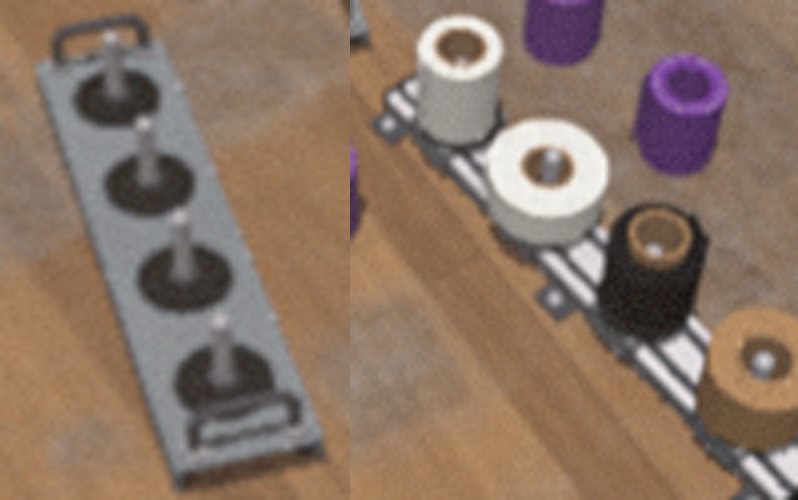

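The crops show the four rack discs and the four roll tops clearly. I'll fit both poses from the two cameras.

```bash
cat > fit.py <<'E'
from h import *
from scipy.optimize import least_squares
T,S=optics.camera_params("top"),optics.camera_params("scene")
m=lambda L,s,o:(np.array(L,float)+.5)/s-.5+o
rt=m([(125,91),(272,105),(418,117),(565,130)],5,[112,190])
lt=m([(121,205),(257,181),(415,124),(558,98)],5,[255,150])
rs=m([(117,98),(149,183),(185,277),(224,381)],5,[180,110])
ls=m([(110,46),(197,167),(309,237),(414,360)],4,[240,190])
ys=[.12,.04,-.04,-.12]
for n,t,s,z,p0 in(("rack",rt,rs,.026,[.5,.2,0]),("rail",lt,ls,.034+np.array([.06,.028,.056,.042]),[.5,-.2,0])):
    for nm,w in (("both",(1,1)),("top",(1,0)),("scene",(0,1))):
        f=lambda p:np.r_[w[0]*(proj(pts(p,ys,z),T)-t).ravel(),w[1]*(proj(pts(p,ys,z),S)-s).ravel()]
        r=least_squares(f,p0);print(n,nm,r.x.round(4),np.abs(r.fun).max().round(2))
        if nm=="both":print(pts(r.x,ys,0)[:,:2].round(4).tolist())
for uv in((258,160),(286,230),(296,151)): print("purple",unproj(uv,.06,T))
E
python3 fit.py
```

```text
rack both [ 0.5107  0.1875 -0.2522] 0.36
[[0.5406, 0.3037], [0.5206, 0.2263], [0.5007, 0.1488], [0.4807, 0.0713]]
rack top [ 0.5101  0.188  -0.2542] 0.15
rack scene [ 0.5111  0.1868 -0.251 ] 0.22
rail both [ 0.5222 -0.1966  0.0982] 0.98
[[0.5104, -0.0772], [0.5182, -0.1568], [0.5261, -0.2364], [0.5339, -0.316]]
rail top [ 0.5215 -0.1959  0.0982] 0.77
rail scene [ 0.5225 -0.197   0.0977] 0.75
purple [ 0.60886954 -0.04066449]
purple [ 0.4105686  -0.08081843]
purple [ 0.61691948 -0.14604104]
```

```bash
cat > plan.py <<'E'
# usage: plan.py "x y z yaw open n" ... (xyz mm, yaw rad) -> rows in tool axes from the present pose
import sys
from h import *
from scipy.spatial.transform import Rotation as Ro
s=readout.state();p=np.array(s["ee_pos"]);R=Ro.from_euler("xyz",s["eef_rot"])
print("t",round(s["clock"],2),p.round(4),np.round(s["eef_rot"],3),"F",np.round(s["contact_force"],1),"w",round(s["width"],3),"grip",round(s["grip_force"],1))
rows=[]
for a in sys.argv[1:]:
    x,y,z,yaw,g,n=map(float,a.split());n=int(n);t=np.array([x,y,z])/1e3;Rt=Ro.from_euler("xyz",[np.pi,0,yaw])
    for k in range(n,0,-1):
        rv=((R.inv()*Rt).as_rotvec(degrees=True)/k).round(1);d=R.inv().apply((t-p)/k).round(3)
        p=p+R.apply(d);R=R*Ro.from_rotvec(rv,degrees=True)
        rows.append(" ".join(f"{v:g}" for v in (*(rv+0),*(d+0),g)))
for i in range(0,len(rows),10):print("; ".join(rows[i:i+10]))
E
python3 plan.py "510 -77 150 1.669 1 20"
```

```text
t 0.1 [0.246  0.5741 0.2305] [-3.14   0.     2.737] F [-0.1 -0.5  0.4] w 0.998 grip 0.0
0 0 3.1 -0.025 -0.025 0.004 1; 0 0 3.1 -0.026 -0.023 0.004 1; 0 0 3.1 -0.027 -0.022 0.004 1; 0 0 3.1 -0.029 -0.02 0.004 1; 0 0 3 -0.03 -0.019 0.004 1; 0 0 3.1 -0.031 -0.017 0.004 1; 0 0 3 -0.031 -0.016 0.004 1; 0 0 3.1 -0.032 -0.014 0.004 1; 0 0 3 -0.033 -0.012 0.004 1; 0 0 3.1 -0.034 -0.01 0.004 1
0 0 3 -0.034 -0.009 0.004 1; 0 0 3.1 -0.034 -0.007 0.004 1; 0 0 3 -0.035 -0.005 0.004 1; 0 0 3.1 -0.035 -0.003 0.004 1; 0 0 3 -0.035 -0.001 0.004 1; 0 0 3.1 -0.035 0.001 0.004 1; 0 0 3 -0.035 0.003 0.004 1; 0 0 3.1 -0.035 0.004 0.004 1; 0 0 3 -0.035 0.007 0.005 1; 0 0.1 3.1 -0.034 0.008 0.004 1
```

Call:
jog_arm(motion="0 0 3.1 -0.025 -0.025 0.004 1; 0 0 3.1 -0.026 -0.023 0.004 1; 0 0 3.1 -0.027 -0.022 0.004 1; 0 0 3.1 -0.029 -0.02 0.004 1; 0 0 3 -0.03 -0.019 0.004 1; 0 0 3.1 -0.031 -0.017 0.004 1; 0 0 3 -0.031 -0.016 0.004 1; 0 0 3.1 -0.032 -0.014 0.004 1; 0 0 3 -0.033 -0.012 0.004 1; 0 0 3.1 -0.034 -0.01 0.004 1")

```text
clock: 1.1
ee_pos: [0.3784, 0.2475, 0.191]
eef_rot: [-3.141, -0.0, 2.199]
contact_force: [1.0, -0.2, -0.1]
width: 1.004
grip_force: 0.0
```

Call:
jog_arm(motion="0 0 3 -0.034 -0.009 0.004 1; 0 0 3.1 -0.034 -0.007 0.004 1; 0 0 3 -0.035 -0.005 0.004 1; 0 0 3.1 -0.035 -0.003 0.004 1; 0 0 3 -0.035 -0.001 0.004 1; 0 0 3.1 -0.035 0.001 0.004 1; 0 0 3 -0.035 0.003 0.004 1; 0 0 3.1 -0.035 0.004 0.004 1; 0 0 3 -0.035 0.007 0.005 1; 0 0.1 3.1 -0.034 0.008 0.004 1")

```text
clock: 2.1
ee_pos: [0.5104, -0.078, 0.1499]
eef_rot: [-3.141, -0.002, 1.667]
contact_force: [0.8, 1.2, 0.1]
width: 1.001
grip_force: 0.0
```

```bash
python3 plan.py "510.4 -77.2 44 1.669 1 8" "510.4 -77.2 44 1.669 1 2"; python3 - <<'E'
from h import *
c=optics.camera_params("wrist");im=optics.capture("wrist")
P=pts([.5222,-.1966,.0982],[.12,.04,-.04,-.12],.034+np.array([.06,.028,.056,.042]))
for u in proj(P,c): cv2.drawMarker(im,tuple(int(v) for v in u.round()),(255,0,0),0,14,1)
cv2.imwrite("pics/w1.png",im[:,:,::-1]);print(proj(P,c).round())
E
```

```text
t 2.1 [ 0.5104 -0.078   0.1499] [-3.141e+00 -2.000e-03  1.667e+00] F [0.8 1.2 0.1] w 1.001 grip 0.0
0 0 0 0 0 0.013 1; 0 0 0 0 0 0.013 1; 0 0 0 0 0 0.013 1; 0 0 0 0 0 0.013 1; 0 0 0 0 0 0.013 1; 0 0 0 0 0 0.014 1; 0 -0.1 -0.1 0 0 0.013 1; 0 0 0 0.001 0 0.014 1; 0 0 0 0 0 0 1; 0 0 0 0 0 0 1
[[258. 211.]
 [258. 273.]
 [258. 357.]
 [258. 398.]]
```

View pics/w1.png

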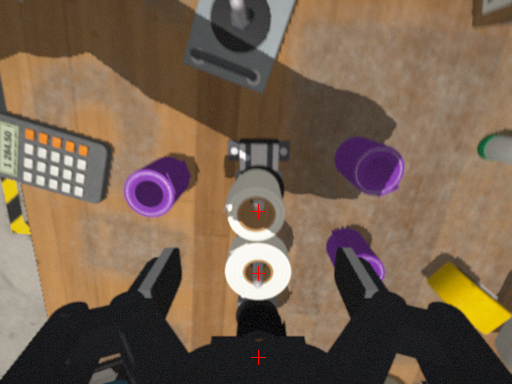

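The wrist view has the predicted centres right on the tall roll (258,211) and the flat roll (258,273), and the purple decoys are clear of the fingers.

Call:
jog_arm(motion="0 0 0 0 0 0.013 1; 0 0 0 0 0 0.013 1; 0 0 0 0 0 0.013 1; 0 0 0 0 0 0.013 1; 0 0 0 0 0 0.013 1; 0 0 0 0 0 0.014 1; 0 0 0 0 0 0.013 1; 0 0 0 0.001 0 0.014 1; 0 0 0 0 0 0 0; 0 0 0 0 0 0 0")

```text
clock: 3.15
ee_pos: [0.5099, -0.0757, 0.0439]
eef_rot: [-3.141, -0.002, 1.668]
contact_force: [-0.7, 0.4, 0.9]
width: 0.691
grip_force: 0.0
```

Call:
jog_arm(motion="0 0 0 0 0 0 0; 0 0 0 0 0 0 0; 0 0 0 0 0 0 0; 0 0 0 0 0 0 0; 0 0 0 0 0 0 0; 0 0 0 0 0 0 0; 0 0 0 0 0 -0.01 0; 0 0 0 0 0 -0.02 0; 0 0 0 0 0 -0.02 0; 0 0 0 0 0 -0.025 0")

```text
clock: 4.15
ee_pos: [0.5094, -0.0756, 0.12]
eef_rot: [-3.14, -0.002, 1.669]
contact_force: [0.5, -0.1, -0.8]
width: 0.533
grip_force: 61.4
```

```bash
python3 plan.py "480.7 71.3 125 1.319 0 9" "480.7 71.3 125 1.319 0 1"  "480.7 71.3 37 1.319 0 9" "480.7 71.3 37 1.319 0 1"
```

```text
t 4.15 [ 0.5094 -0.0756  0.12  ] [-3.140e+00 -2.000e-03  1.669e+00] F [ 0.5 -0.1 -0.8] w 0.533 grip 61.4
0 0 2.2 0.017 -0.002 -0.001 0; 0 0 2.2 0.016 -0.002 0 0; 0 0 2.2 0.016 -0.003 -0.001 0; 0 0 2.2 0.016 -0.003 0 0; 0 0 2.2 0.016 -0.004 -0.001 0; 0 0 2.3 0.016 -0.005 0 0; 0 0 2.2 0.016 -0.005 -0.001 0; -0.1 0 2.3 0.016 -0.006 0 0; 0 -0.1 2.2 0.015 -0.007 -0.001 0; 0 0 0 0 0 0 0
0 0 0 0 0 0.01 0; 0 0 0 0 0 0.01 0; 0 0 0 0 0 0.01 0; 0 0 0 0 0 0.01 0; 0 0 0 0 0 0.01 0; 0 0 0 0 0 0.01 0; 0 0 0 0 0 0.009 0; 0 0 0 0 0 0.01 0; 0 0 0 0 0 0.009 0; 0 0 0 0 0 0 0
```

Call:
jog_arm(motion="0 0 2.2 0.017 -0.002 -0.001 0; 0 0 2.2 0.016 -0.002 0 0; 0 0 2.2 0.016 -0.003 -0.001 0; 0 0 2.2 0.016 -0.003 0 0; 0 0 2.2 0.016 -0.004 -0.001 0; 0 0 2.3 0.016 -0.005 0 0; 0 0 2.2 0.016 -0.005 -0.001 0; -0.1 0 2.3 0.016 -0.006 0 0; 0 -0.1 2.2 0.015 -0.007 -0.001 0; 0 0 0 0 0 0 0")

```text
clock: 5.15
ee_pos: [0.4807, 0.0733, 0.1249]
eef_rot: [3.141, -0.001, 1.322]
contact_force: [0.2, -1.0, -0.7]
width: 0.529
grip_force: 61.4
```

```bash
python3 plan.py "480.7 71.3 37 1.319 0 9" "480.7 71.3 37 1.319 0 1"; python3 - <<'E'
from h import *
c=optics.camera_params("wrist");im=optics.capture("wrist")
P=pts([.5107,.1875,-.2522],[.12,.04,-.04,-.12],.071)
for u in proj(P,c): cv2.drawMarker(im,tuple(int(v) for v in u.round()),(255,0,0),0,14,1)
cv2.imwrite("pics/w2.png",im[:,:,::-1])
E
```

```text
t 5.15 [0.4807 0.0733 0.1249] [ 3.141e+00 -1.000e-03  1.322e+00] F [ 0.2 -1.  -0.7] w 0.529 grip 61.4
0 0 0 0 0 0.01 0; 0 0 0 0 0 0.01 0; 0 0 0 0 0 0.01 0; 0 0 0 0 0 0.01 0; 0 0 0 0 0 0.01 0; 0 0 0 0 0 0.009 0; 0 0 0.1 -0.001 0 0.01 0; 0 0 0 0 0 0.009 0; 0 0 0.1 -0.001 0 0.01 0; 0 0 0 0 0 0 0
```

View pics/w2.png

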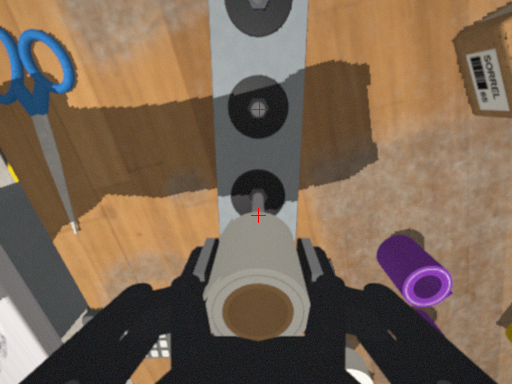

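The tall roll is held upright in the pads and the rack spindle tips match the predictions at (258,108) and (258,215). Lowering.

Call:
jog_arm(motion="0 0 0 0 0 0.01 0; 0 0 0 0 0 0.01 0; 0 0 0 0 0 0.01 0; 0 0 0 0 0 0.01 0; 0 0 0 0 0 0.01 0; 0 0 0 0 0 0.01 0; 0 0 0 0 0 0.01 0; 0 0 0 0 0 0.01 0; 0 0 0 0 0 0.008 0; 0 0 0 0 0 0 0")

```text
clock: 6.2
ee_pos: [0.4814, 0.071, 0.0361]
eef_rot: [3.141, -0.0, 1.32]
contact_force: [-0.3, 0.6, -1.2]
width: 0.529
grip_force: 61.4
```

Call:
jog_arm(motion="0 0 0 0 0 0 1; 0 0 0 0 0 0 1; 0 0 0 0 0 0 1; 0 0 0 0 0 0 1; 0 0 0 0 0 0 1; 0 0 0 0 0 -0.01 1; 0 0 0 0 0 -0.02 1; 0 0 0 0 0 -0.03 1; 0 0 0 0 0 -0.03 1; 0 0 0 0 0 -0.025 1")

```text
clock: 7.2
ee_pos: [0.4814, 0.0707, 0.1537]
eef_rot: [3.139, -0.001, 1.319]
contact_force: [0.7, -0.6, -0.1]
width: 1.002
grip_force: 0.0
```

```bash
python3 plan.py "518.2 -156.8 130 1.669 1 9" "518.2 -156.8 130 1.669 1 1"; python3 - <<'E'
from h import *
im=np.hstack([optics.capture("scene")[100:330,180:380],optics.capture("wrist")[:230]])
cv2.imwrite("pics/p1.png",im[:,:,::-1])
E
```

```text
t 7.2 [0.4814 0.0707 0.1537] [ 3.139e+00 -1.000e-03  1.319e+00] F [ 0.7 -0.6 -0.1] w 1.002 grip 0.0
0 0 -2.2 -0.023 0.01 0.003 1; 0 0 -2.2 -0.024 0.009 0.003 1; 0 0 -2.2 -0.024 0.008 0.003 1; 0 0 -2.2 -0.025 0.008 0.002 1; 0 0 -2.2 -0.025 0.007 0.003 1; 0 0 -2.3 -0.025 0.006 0.002 1; 0 0 -2.2 -0.025 0.004 0.003 1; 0.1 0 -2.3 -0.025 0.004 0.002 1; 0 0 -2.2 -0.026 0.002 0.003 1; 0 0 0 0 0 0 1
```

View pics/p1.png

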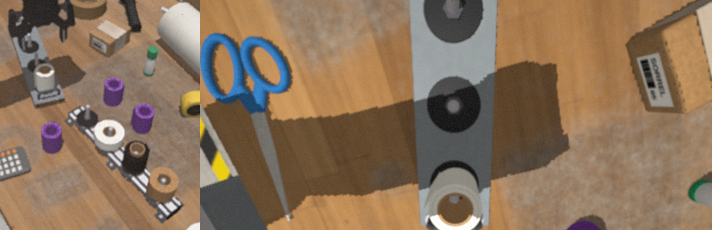

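The tall roll sits upright on the right-end spindle, with the pin visible in its core (455,200). Next is the flat roll.

Call:
jog_arm(motion="0 0 -2.2 -0.023 0.01 0.003 1; 0 0 -2.2 -0.024 0.009 0.003 1; 0 0 -2.2 -0.024 0.008 0.003 1; 0 0 -2.2 -0.025 0.008 0.002 1; 0 0 -2.2 -0.025 0.007 0.003 1; 0 0 -2.3 -0.025 0.006 0.002 1; 0 0 -2.2 -0.025 0.004 0.003 1; 0.1 0 -2.3 -0.025 0.004 0.002 1; 0 0 -2.2 -0.026 0.002 0.003 1; 0 0 0 0 0 0 1")

```text
clock: 8.3
ee_pos: [0.5171, -0.1608, 0.1273]
eef_rot: [-3.14, 0.002, 1.665]
contact_force: [-0.3, 0.6, 0.4]
width: 1.001
grip_force: 0.0
```

```bash
python3 plan.py "518.2 -156.8 30 1.669 1 9"
```

```text
t 8.3 [ 0.5171 -0.1608  0.1273] [-3.140e+00  2.000e-03  1.665e+00] F [-0.3  0.6  0.4] w 1.001 grip 0.0
0 0 0 0 0 0.011 1; 0 0 0 0.001 0 0.011 1; 0 0 0 0 0 0.011 1; 0 0 0 0.001 0 0.011 1; 0 0 0 0 0 0.011 1; 0 0 -0.1 0.001 0 0.011 1; 0 0 0 0 0.001 0.01 1; 0 0.1 -0.1 0.001 0 0.011 1; -0.1 0 0 0 0.001 0.01 1
```

Call:
jog_arm(motion="0 0 0 0 0 0.011 1; 0 0 0 0.001 0 0.011 1; 0 0 0 0 0 0.011 1; 0 0 0 0.001 0 0.011 1; 0 0 0 0 0 0.011 1; 0 0 0 0 0 0.011 1; 0 0 0 0 0.001 0.01 1; 0 0 0 0 0 0.011 1; 0 0 0 0 0 0.01 1; 0 0 0 0 0 0 1")

```text
clock: 9.3
ee_pos: [0.5175, -0.1545, 0.0291]
eef_rot: [-3.139, -0.0, 1.669]
contact_force: [0.1, 0.2, 0.0]
width: 1.002
grip_force: 0.0
```

```bash
python3 plan.py
```

```text
t 9.3 [ 0.5175 -0.1545  0.0291] [-3.139 -0.     1.669] F [0.1 0.2 0. ] w 1.002 grip 0.0
```

Call:
jog_arm(motion="0 0 0 -0.002 0 0 1; 0 0 0 0 0 0 0; 0 0 0 0 0 0 0; 0 0 0 0 0 0 0; 0 0 0 0 0 0 0; 0 0 0 0 0 0 0; 0 0 0 0 0 -0.01 0; 0 0 0 0 0 -0.02 0; 0 0 0 0 0 -0.025 0; 0 0 0 0 0 -0.025 0")

```text
clock: 10.3
ee_pos: [0.5186, -0.1567, 0.1121]
eef_rot: [-3.141, 0.0, 1.668]
contact_force: [-0.4, 1.1, -0.6]
width: 0.76
grip_force: 66.3
```

```bash
python3 plan.py "500.7 148.8 117 1.319 0 10" "500.7 148.8 117 1.319 0 1"  "500.7 148.8 23 1.319 0 9"
```

```text
t 10.3 [ 0.5186 -0.1567  0.1121] [-3.141  0.     1.668] F [-0.4  1.1 -0.6] w 0.76 grip 66.3
0 0 2 0.031 0.001 -0.001 0; 0 0 2 0.031 0 0 0; 0 0 2 0.03 -0.001 -0.001 0; 0 0 2 0.031 -0.002 0 0; 0 0 2 0.03 -0.003 -0.001 0; 0 0 2 0.03 -0.004 0 0; 0 0 2 0.03 -0.005 -0.001 0; 0 0 2 0.03 -0.006 0 0; 0 0 2 0.03 -0.007 -0.001 0; 0 0 2 0.029 -0.009 0 0
0 0 0 0 0 0 0; 0 0 0 0 0 0.01 0; 0 0 0 0 0 0.01 0; 0 0 0 0 0 0.011 0; 0 0 0 0 0 0.01 0; 0 0 0 0 0 0.011 0; 0 0 0 0 0 0.01 0; 0 0 0 0 0 0.011 0; 0 0 0 0 0 0.01 0; 0 0 0 0 0 0.011 0
```

Call:
jog_arm(motion="0 0 2 0.031 0.001 -0.001 0; 0 0 2 0.031 0 0 0; 0 0 2 0.03 -0.001 -0.001 0; 0 0 2 0.031 -0.002 0 0; 0 0 2 0.03 -0.003 -0.001 0; 0 0 2 0.03 -0.004 0 0; 0 0 2 0.03 -0.005 -0.001 0; 0 0 2 0.03 -0.006 0 0; 0 0 2 0.03 -0.007 -0.001 0; 0 0 2 0.029 -0.009 0 0")

```text
clock: 11.3
ee_pos: [0.5006, 0.1499, 0.1165]
eef_rot: [3.141, -0.001, 1.318]
contact_force: [1.5, 0.6, -0.2]
width: 0.762
grip_force: 66.3
```

Call:
jog_arm(motion="0 0 0 0 0 0 0; 0 0 0 0 0 0 0; 0 0 0 0 0 0 0; 0 0 0 0 0 0 0; 0 0 0 0 0 0.005 0; 0 0 0 0 0 0.005 0; 0 0 0 0 0 0.005 0; 0 0 0 0 0 0.005 0; 0 0 0 0 0 0 0; 0 0 0 0 0 0 0")

```text
clock: 12.3
ee_pos: [0.5004, 0.1483, 0.0953]
eef_rot: [-3.141, 0.001, 1.319]
contact_force: [-0.2, 0.3, -0.7]
width: 0.758
grip_force: 66.3
```

```bash
python3 plan.py "500.7 148.8 22 1.319 0 9"
```

```text
t 12.3 [0.5004 0.1483 0.0953] [-3.141e+00  1.000e-03  1.319e+00] F [-0.2  0.3 -0.7] w 0.758 grip 66.3
0 0 0 0 0 0.008 0; 0 0 0 0 0 0.008 0; 0 0 0 0 0 0.008 0; 0 0 0 0 0 0.008 0; 0 0 0 0 0 0.008 0; 0 0 0 0 0 0.008 0; 0 0 0 0 0 0.008 0; 0 0 0 0 0 0.009 0; 0 0.1 0 0.001 0 0.008 0
```

Call:
jog_arm(motion="0 0 0 0 0 0.008 0; 0 0 0 0 0 0.008 0; 0 0 0 0 0 0.008 0; 0 0 0 0 0 0.008 0; 0 0 0 0 0 0.008 0; 0 0 0 0 0 0.008 0; 0 0 0 0 0 0.008 0; 0 0 0 0 0 0.009 0; 0 0 0 0 0 0.008 0; 0 0 0 0 0 0 0")

```text
clock: 13.3
ee_pos: [0.5006, 0.1485, 0.0226]
eef_rot: [-3.141, -0.0, 1.319]
contact_force: [-1.1, 0.4, 6.0]
width: 0.764
grip_force: 68.0
```

```bash
python3 plan.py; python3 - <<'E'
from h import *
im=np.hstack([cv2.resize(optics.capture("scene")[100:215,180:280],None,fx=2.6,fy=2.6,interpolation=cv2.INTER_CUBIC),cv2.resize(optics.capture("wrist"),(400,299))])
cv2.imwrite("pics/p2.png",im[:,:,::-1])
E
```

```text
t 13.3 [0.5006 0.1485 0.0226] [-3.141 -0.     1.319] F [-1.1  0.4  6. ] w 0.764 grip 68.0
```

View pics/p2.png

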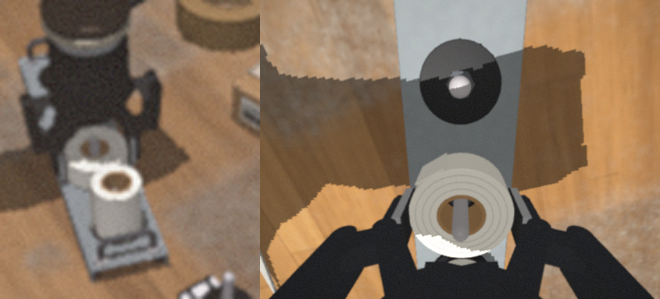

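The spindle stands in the flat roll's core (460,215) and the 6 N force says it is seated. Releasing.

Call:
jog_arm(motion="0 0 0 0 0 0 1; 0 0 0 0 0 0 1; 0 0 0 0 0 0 1; 0 0 0 0 0 0 1; 0 0 0 0 0 -0.01 1; 0 0 0 0 0 -0.02 1; 0 0 0 0 0 -0.03 1; 0 0 0 0 0 -0.03 1; 0 0 0 0 0 -0.03 1; 0 0 0 0 0 0 1")

```text
clock: 14.4
ee_pos: [0.5028, 0.1489, 0.1468]
eef_rot: [3.137, -0.004, 1.319]
contact_force: [0.6, 1.2, -0.6]
width: 1.003
grip_force: 0.0
```

```bash
python3 plan.py "526.1 -236.4 143 1.669 1 12" "526.1 -236.4 43 1.669 1 8"
```

```text
t 14.4 [0.5028 0.1489 0.1468] [ 3.137 -0.004  1.319] F [ 0.6  1.2 -0.6] w 1.003 grip 0.0
0 0 -1.7 -0.031 0.01 0 1; 0 0 -1.7 -0.031 0.009 0 1; 0 0 -1.7 -0.031 0.008 0 1; 0 0 -1.7 -0.031 0.007 0 1; 0 0 -1.7 -0.032 0.006 0 1; 0 0 -1.6 -0.032 0.005 0 1; 0.1 0 -1.7 -0.032 0.004 0 1; 0 0 -1.6 -0.032 0.004 0.001 1; 0.1 0 -1.7 -0.032 0.003 0 1; 0 -0.1 -1.6 -0.032 0.002 0.001 1
0.1 0 -1.7 -0.032 0 0 1; 0 -0.1 -1.6 -0.032 0 0.001 1; 0 0 0 0 0 0.012 1; 0 0 0 0 0 0.013 1; 0 0 0 0 0 0.012 1; 0 0 0 0 0 0.013 1; 0 0 0 0 0 0.012 1; 0 0 0 0 0 0.013 1; 0 0 0 0 0 0.012 1; 0 0 0 0 0 0.013 1
```

Call:
jog_arm(motion="0 0 -1.7 -0.031 0.01 0 1; 0 0 -1.7 -0.031 0.009 0 1; 0 0 -1.7 -0.031 0.008 0 1; 0 0 -1.7 -0.031 0.007 0 1; 0 0 -1.7 -0.032 0.006 0 1; 0 0 -1.6 -0.032 0.005 0 1; 0 0 -1.7 -0.032 0.004 0 1; 0 0 -1.6 -0.032 0.004 0.001 1; 0 0 -1.7 -0.032 0.003 0 1; 0 0 -1.6 -0.032 0.002 0.001 1")

```text
clock: 15.4
ee_pos: [0.5204, -0.1744, 0.1406]
eef_rot: [-3.141, 0.0, 1.612]
contact_force: [0.1, 0.3, -0.8]
width: 0.996
grip_force: 0.0
```

Call:
jog_arm(motion="0 0 -1.7 -0.032 0 0 1; 0 0 -1.6 -0.032 0 0.001 1; 0 0 0 0 0 0 1; 0 0 0 0 0 0 1; 0 0 0 0 0 0 1; 0 0 0 0 0 0 1; 0 0 0 0 0 0 1; 0 0 0 0 0 0 1; 0 0 0 0 0 0 1; 0 0 0 0 0 0 1")

```text
clock: 16.4
ee_pos: [0.5242, -0.2369, 0.1397]
eef_rot: [-3.141, 0.0, 1.669]
contact_force: [-1.3, 0.2, -0.1]
width: 0.999
grip_force: 0.0
```

```bash
python3 plan.py "526.1 -236.4 43 1.669 1 9"; python3 - <<'E'
from h import *
c=optics.camera_params("wrist");im=optics.capture("wrist")
P=pts([.5222,-.1966,.0982],[-.04,-.12],.034+np.array([.056,.042]))
for u in proj(P,c): cv2.drawMarker(im,tuple(int(v) for v in u.round()),(255,0,0),0,14,1)
cv2.imwrite("pics/w3.png",im[:,:,::-1])
E
```

```text
t 16.4 [ 0.5242 -0.2369  0.1397] [-3.141  0.     1.669] F [-1.3  0.2 -0.1] w 0.999 grip 0.0
0 0 0 0 0 0.011 1; 0 0 0 0 0 0.011 1; 0 0 0 0 0 0.011 1; 0 0 0 0 0 0.011 1; 0 0 0 0 0 0.011 1; 0 0 0 0 0 0.01 1; 0 0 0 0 0.001 0.011 1; 0 0 0 0 0 0.01 1; 0 0 0 0 0.001 0.011 1
```

View pics/w3.png

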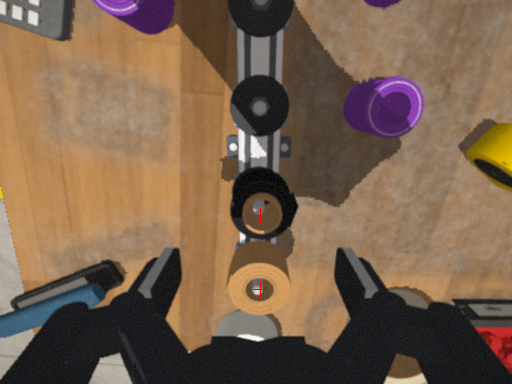

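The markers sit on the ribbon core (261,213) and the kraft core (261,290). Descending on the ribbon.

Call:
jog_arm(motion="0 0 0 0 0 0.012 1; 0 0 0 0 0 0.012 1; 0 0 0 0 0 0.012 1; 0 0 0 0 0 0.012 1; 0 0 0 0 0.001 0.012 1; 0 0 0 0 0 0.012 1; 0 0 0 0 0.001 0.013 1; 0 0 0 0 0 0.013 1; 0 0 0 0 0 0 1; 0 0 0 0 0 0 1")

```text
clock: 17.45
ee_pos: [0.5259, -0.2371, 0.0414]
eef_rot: [-3.14, 0.0, 1.668]
contact_force: [0.0, 0.4, 0.2]
width: 1.002
grip_force: 0.0
```

Call:
jog_arm(motion="0 0 0 0 0 0 0; 0 0 0 0 0 0 0; 0 0 0 0 0 0 0; 0 0 0 0 0 0 0; 0 0 0 0 0 0 0; 0 0 0 0 0 0 0; 0 0 0 0 0 -0.01 0; 0 0 0 0 0 -0.02 0; 0 0 0 0 0 -0.025 0; 0 0 0 0 0 -0.025 0")

```text
clock: 18.45
ee_pos: [0.5259, -0.2369, 0.123]
eef_rot: [-3.141, 0.0, 1.668]
contact_force: [-0.6, -0.7, -0.3]
width: 0.587
grip_force: 62.4
```

```bash
python3 plan.py "520.6 226.3 125 1.319 0 15" "520.6 226.3 125 1.319 0 5"
```

```text
t 18.45 [ 0.5259 -0.2369  0.123 ] [-3.141  0.     1.668] F [-0.6 -0.7 -0.3] w 0.587 grip 62.4
0 0 1.3 0.031 0.003 0 0; 0 0 1.3 0.031 0.002 0 0; 0 0 1.3 0.031 0.001 0 0; 0 0 1.3 0.031 0.001 0 0; 0 0 1.3 0.031 0 0 0; 0 0 1.4 0.031 -0.001 0 0; 0 0 1.3 0.031 -0.002 0 0; 0 0 1.4 0.031 -0.002 0 0; 0 0 1.3 0.031 -0.003 0 0; 0 0 1.4 0.03 -0.004 0 0
0 0 1.3 0.03 -0.004 0 0; 0 0 1.4 0.03 -0.005 -0.001 0; 0 0 1.3 0.03 -0.006 0 0; 0 0 1.4 0.03 -0.007 -0.001 0; 0 0 1.3 0.03 -0.008 0 0; 0 0 0 0 0 0 0; 0 0 0 0 0 0 0; 0 0 0 0 0 0 0; 0 0 0 0 0 0 0; 0 0 0 0 0 0 0
```

Call:
jog_arm(motion="0 0 1.3 0.031 0.003 0 0; 0 0 1.3 0.031 0.002 0 0; 0 0 1.3 0.031 0.001 0 0; 0 0 1.3 0.031 0.001 0 0; 0 0 1.3 0.031 0 0 0; 0 0 1.4 0.031 -0.001 0 0; 0 0 1.3 0.031 -0.002 0 0; 0 0 1.4 0.031 -0.002 0 0; 0 0 1.3 0.031 -0.003 0 0; 0 0 1.4 0.03 -0.004 0 0")

```text
clock: 19.45
ee_pos: [0.5226, 0.0743, 0.1223]
eef_rot: [3.142, -0.0, 1.436]
contact_force: [0.2, 0.1, -1.6]
width: 0.592
grip_force: 62.3
```

Call:
jog_arm(motion="0 0 1.3 0.03 -0.004 0 0; 0 0 1.4 0.03 -0.005 -0.001 0; 0 0 1.3 0.03 -0.006 0 0; 0 0 1.4 0.03 -0.007 -0.001 0; 0 0 1.3 0.03 -0.008 0 0; 0 0 0 0 0 0 0; 0 0 0 0 0 0 0; 0 0 0 0 0 0 0; 0 0 0 0 0 0 0; 0 0 0 0 0 0 0")

```text
clock: 20.45
ee_pos: [0.5205, 0.2249, 0.1237]
eef_rot: [-3.141, 0.0, 1.318]
contact_force: [-0.2, 0.2, -1.0]
width: 0.593
grip_force: 62.4
```

```bash
python3 plan.py "520.6 226.3 70 1.319 0 6" "520.6 226.3 34.5 1.319 0 4"; python3 - <<'E'
from h import *
c=optics.camera_params("wrist");im=optics.capture("wrist")
P=pts([.5107,.1875,-.2522],[.12,.04],.071)
for u in proj(P,c): cv2.drawMarker(im,tuple(int(v) for v in u.round()),(255,0,0),0,14,1)
cv2.imwrite("pics/w4.png",im[:,:,::-1])
E
```

```text
t 20.45 [0.5205 0.2249 0.1237] [-3.141  0.     1.318] F [-0.2  0.2 -1. ] w 0.593 grip 62.4
0 0 0 0 0 0.009 0; 0 0 0 0 0 0.009 0; 0 0 0 0 0 0.009 0; 0 0 0 0 0 0.009 0; 0 0 0 0.001 0 0.009 0; 0 0 -0.1 0 0 0.009 0; 0 0 0 0 0 0.009 0; 0 0 0 0 0 0.009 0; 0 0 0 0 0 0.009 0; 0 0 0 0 0 0.008 0
```

View pics/w4.png

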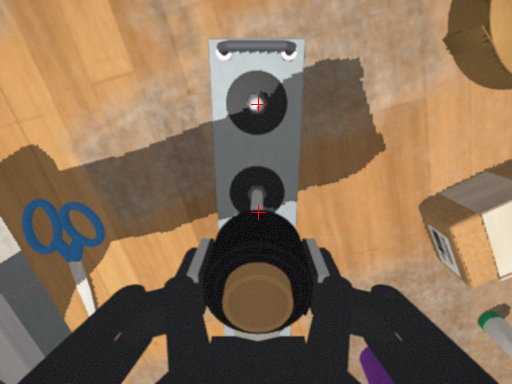

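The ribbon is held upright above its spindle, whose tip is at (258,213), the same view as with the tall roll. Lowering.

Call:
jog_arm(motion="0 0 0 0 0 0.011 0; 0 0 0 0.001 0 0.011 0; 0 0 0 0 0 0.011 0; 0 0 0 0 0 0.011 0; 0 0 0 0 0 0.011 0; 0 0 0 0 0 0.011 0; 0 0 0 0 0 0.011 0; 0 0 0 0 0 0.011 0; 0 0 0 0 0 0.001 0; 0 0 0 0 0 0 0")

```text
clock: 21.5
ee_pos: [0.5206, 0.227, 0.0342]
eef_rot: [-3.141, 0.0, 1.319]
contact_force: [-0.8, 1.0, 0.3]
width: 0.593
grip_force: 62.1
```

```bash
python3 plan.py
```

```text
t 21.5 [0.5206 0.227  0.0342] [-3.141  0.     1.319] F [-0.8  1.   0.3] w 0.593 grip 62.1
```

Call:
jog_arm(motion="0 0 0 0 0 0.001 0; 0 0 0 0 0 0 1; 0 0 0 0 0 0 1; 0 0 0 0 0 0 1; 0 0 0 0 0 0 1; 0 0 0 0 0 -0.01 1; 0 0 0 0 0 -0.02 1; 0 0 0 0 0 -0.03 1; 0 0 0 0 0 -0.03 1; 0 0 0 0 0 -0.03 1")

```text
clock: 22.5
ee_pos: [0.5205, 0.2267, 0.1553]
eef_rot: [-3.141, 0.0, 1.319]
contact_force: [-0.7, -0.4, -0.2]
width: 0.998
grip_force: 0.0
```

```bash
python3 plan.py "533.9 -316 148 1.669 1 16" "533.9 -316 148 1.669 1 4"; python3 - <<'E'
from h import *
im=np.hstack([cv2.resize(optics.capture("scene")[100:215,180:280],None,fx=2.6,fy=2.6,interpolation=cv2.INTER_CUBIC),cv2.resize(optics.capture("wrist"),(400,299))])
cv2.imwrite("pics/p3.png",im[:,:,::-1])
E
```

```text
t 22.5 [0.5205 0.2267 0.1553] [-3.141  0.     1.319] F [-0.7 -0.4 -0.2] w 0.998 grip 0.0
0 0 -1.3 -0.033 0.009 0 1; 0 0 -1.2 -0.033 0.009 0 1; 0 0 -1.3 -0.033 0.008 0.001 1; 0 0 -1.2 -0.033 0.007 0 1; 0 0 -1.3 -0.033 0.006 0.001 1; 0 0 -1.2 -0.033 0.006 0 1; 0 0 -1.3 -0.034 0.005 0.001 1; 0 0 -1.2 -0.034 0.004 0 1; 0 0 -1.3 -0.034 0.003 0.001 1; 0 0 -1.2 -0.034 0.003 0 1
0 0 -1.3 -0.034 0.002 0.001 1; 0 0 -1.2 -0.034 0.001 0 1; 0 0 -1.3 -0.034 0.001 0.001 1; 0 0 -1.2 -0.034 0 0 1; 0 0 -1.3 -0.033 -0.001 0.001 1; 0 0 -1.2 -0.034 -0.002 0 1; 0 0 0 0 0 0 1; 0 0 0 0 0 0 1; 0 0 0 0 0 0 1; 0 0 0 0 0 0 1
```

View pics/p3.png

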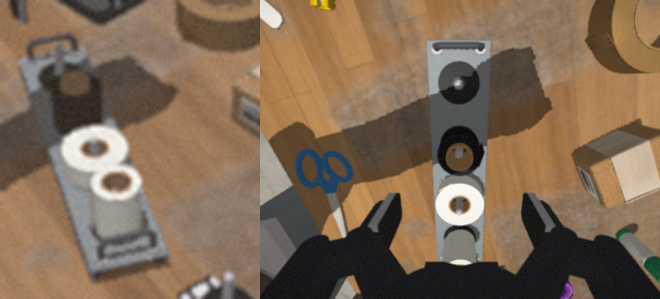

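The ribbon is upright on its spindle (459,157), next to the flat roll (460,205) and the tall roll. Now the kraft roll.

Call:
jog_arm(motion="0 0 -1.3 -0.033 0.009 0 1; 0 0 -1.2 -0.033 0.009 0 1; 0 0 -1.3 -0.033 0.008 0.001 1; 0 0 -1.2 -0.033 0.007 0 1; 0 0 -1.3 -0.033 0.006 0.001 1; 0 0 -1.2 -0.033 0.006 0 1; 0 0 -1.3 -0.034 0.005 0.001 1; 0 0 -1.2 -0.034 0.004 0 1; 0 0 -1.3 -0.034 0.003 0.001 1; 0 0 -1.2 -0.034 0.003 0 1")

```text
clock: 23.6
ee_pos: [0.5285, -0.1143, 0.1494]
eef_rot: [-3.141, 0.0, 1.539]
contact_force: [0.5, 0.5, -0.0]
width: 1.001
grip_force: 0.0
```

Call:
jog_arm(motion="0 0 -1.3 -0.034 0.002 0.001 1; 0 0 -1.2 -0.034 0.001 0 1; 0 0 -1.3 -0.034 0.001 0.001 1; 0 0 -1.2 -0.034 0 0 1; 0 0 -1.3 -0.033 -0.001 0.001 1; 0 0 -1.2 -0.034 -0.002 0 1; 0 0 0 0 0 0 1; 0 0 0 0 0 0 1; 0 0 0 0 0 0 1; 0 0 0 0 0 0 1")

```text
clock: 24.6
ee_pos: [0.5349, -0.3145, 0.1465]
eef_rot: [-3.141, -0.001, 1.67]
contact_force: [0.6, 0.6, -0.2]
width: 1.004
grip_force: 0.0
```

```bash
python3 plan.py "533.9 -316 35 1.669 1 9" "533.9 -316 35 1.669 1 1"
```

```text
t 24.6 [ 0.5349 -0.3145  0.1465] [-3.141e+00 -1.000e-03  1.670e+00] F [ 0.6  0.6 -0.2] w 1.004 grip 0.0
0 0 0 0 0 0.012 1; 0 0 0 0 0 0.012 1; 0 0 0 0 0 0.013 1; 0 0 0 0 0 0.012 1; 0 0 0 0 0 0.013 1; 0 0 0 0 0 0.012 1; 0 0 0 0 0 0.013 1; 0 0 0 -0.001 -0.001 0.012 1; 0 0 0.1 0 0 0.013 1; 0 0 0 0 0 0 1
```

Call:
jog_arm(motion="0 0 0 0 0 0.012 1; 0 0 0 0 0 0.012 1; 0 0 0 0 0 0.013 1; 0 0 0 0 0 0.012 1; 0 0 0 0 0 0.013 1; 0 0 0 0 0 0.012 1; 0 0 0 0 0 0.013 1; 0 0 0 -0.001 -0.001 0.012 1; 0 0 0 0 0 0.013 1; 0 0 0 0 0 0 1")

```text
clock: 25.6
ee_pos: [0.5324, -0.3166, 0.0326]
eef_rot: [-3.138, -0.001, 1.668]
contact_force: [-0.1, 0.5, -0.4]
width: 0.994
grip_force: 0.0
```

Call:
jog_arm(motion="0 0 0 0 0 0 0; 0 0 0 0 0 0 0; 0 0 0 0 0 0 0; 0 0 0 0 0 0 0; 0 0 0 0 0 0 0; 0 0 0 0 0 0 0; 0 0 0 0 0 -0.01 0; 0 0 0 0 0 -0.02 0; 0 0 0 0 0 -0.025 0; 0 0 0 0 0 -0.025 0")

```text
clock: 26.6
ee_pos: [0.5332, -0.3169, 0.1157]
eef_rot: [-3.14, -0.0, 1.669]
contact_force: [0.9, 0.3, -0.4]
width: 0.665
grip_force: 63.9
```

```bash
python3 plan.py "540.6 303.7 115 1.319 0 20"
```

```text
t 26.6 [ 0.5332 -0.3169  0.1157] [-3.14  -0.     1.669] F [ 0.9  0.3 -0.4] w 0.665 grip 63.9
0 0 1 0.031 0.003 0 0; 0 0 1 0.031 0.003 0 0; 0 0 1 0.031 0.002 0 0; 0 0 1 0.031 0.002 0 0; 0 0 1 0.031 0.001 0 0; 0 0 1 0.031 0.001 0 0; 0 0 1 0.031 0 0 0; 0 0 1 0.031 0 0 0; 0 0 1 0.031 -0.001 0 0; 0 0 1 0.031 -0.001 0 0
0 0 1 0.031 -0.002 0 0; 0 0 1 0.031 -0.003 0 0; 0 0 1 0.031 -0.003 0 0; 0 0 1 0.031 -0.004 0 0; 0 0 1 0.031 -0.004 0 0; 0 0 1 0.031 -0.005 0 0; 0 0 1 0.03 -0.005 0 0; 0 0 1 0.03 -0.006 0 0; 0 0 1 0.03 -0.006 0 0; -0.1 0 1 0.031 -0.007 0.001 0
```

Call:
jog_arm(motion="0 0 1 0.031 0.003 0 0; 0 0 1 0.031 0.003 0 0; 0 0 1 0.031 0.002 0 0; 0 0 1 0.031 0.002 0 0; 0 0 1 0.031 0.001 0 0; 0 0 1 0.031 0.001 0 0; 0 0 1 0.031 0 0 0; 0 0 1 0.031 0 0 0; 0 0 1 0.031 -0.001 0 0; 0 0 1 0.031 -0.001 0 0")

```text
clock: 27.6
ee_pos: [0.5372, -0.0053, 0.115]
eef_rot: [-3.141, 0.0, 1.493]
contact_force: [0.2, 0.9, -1.2]
width: 0.665
grip_force: 63.9
```

Call:
jog_arm(motion="0 0 1 0.031 -0.002 0 0; 0 0 1 0.031 -0.003 0 0; 0 0 1 0.031 -0.003 0 0; 0 0 1 0.031 -0.004 0 0; 0 0 1 0.031 -0.004 0 0; 0 0 1 0.031 -0.005 0 0; 0 0 1 0.03 -0.005 0 0; 0 0 1 0.03 -0.006 0 0; 0 0 1 0.03 -0.006 0 0; 0 0 1 0.031 -0.007 0 0")

```text
clock: 28.6
ee_pos: [0.5402, 0.3051, 0.1149]
eef_rot: [-3.141, 0.0, 1.319]
contact_force: [1.3, -0.7, -0.1]
width: 0.666
grip_force: 63.9
```

Call:
jog_arm(motion="0 0 0 0 0 0 0; 0 0 0 0 0 0 0; 0 0 0 0 0 0 0; 0 0 0 0 0 0 0; 0 0 0 0 0 0 0; 0 0 0 0 0 0.005 0; 0 0 0 0 0 0.005 0; 0 0 0 0 0 0.005 0; 0 0 0 0 0 0 0; 0 0 0 0 0 0 0")

```text
clock: 29.6
ee_pos: [0.5404, 0.3038, 0.0991]
eef_rot: [-3.141, 0.001, 1.32]
contact_force: [-0.7, -1.0, -0.1]
width: 0.669
grip_force: 63.9
```

```bash
python3 plan.py "540.6 303.7 27 1.319 0 9"
```

```text
t 29.6 [0.5404 0.3038 0.0991] [-3.141e+00  1.000e-03  1.320e+00] F [-0.7 -1.  -0.1] w 0.669 grip 63.9
0 0 0 0 0 0.008 0; 0 0 0 0 0 0.008 0; 0 0 0 0 0 0.008 0; 0 0 0 0 0 0.008 0; 0 0 0 0 0 0.008 0; 0 0 0 0 0 0.008 0; 0 0 0 0 0 0.008 0; 0 0 0 0 0 0.008 0; -0.1 0.1 0 0 0 0.008 0
```

Call:
jog_arm(motion="0 0 0 0 0 0.009 0; 0 0 0 0 0 0.009 0; 0 0 0 0 0 0.009 0; 0 0 0 0 0 0.009 0; 0 0 0 0 0 0.009 0; 0 0 0 0 0 0.009 0; 0 0 0 0 0 0.009 0; 0 0 0 0 0 0.009 0; 0 0 0 0 0 0.001 0; 0 0 0 0 0 0 0")

```text
clock: 30.6
ee_pos: [0.5406, 0.304, 0.0269]
eef_rot: [-3.141, -0.0, 1.319]
contact_force: [-2.9, -0.8, 6.8]
width: 0.666
grip_force: 64.0
```

```bash
python3 plan.py
```

```text
t 30.6 [0.5406 0.304  0.0269] [-3.141 -0.     1.319] F [-2.9 -0.8  6.8] w 0.666 grip 64.0
```

Seated, at 6.8 N. Releasing and rising.

Call:
jog_arm(motion="0 0 0 0 0 0 1; 0 0 0 0 0 0 1; 0 0 0 0 0 0 1; 0 0 0 0 0 0 1; 0 0 0 0 0 -0.01 1; 0 0 0 0 0 -0.02 1; 0 0 0 0 0 -0.03 1; 0 0 0 0 0 -0.03 1; 0 0 0 0 0 -0.03 1; 0 0 0 0 0 -0.03 1")

```text
clock: 31.6
ee_pos: [0.5406, 0.3037, 0.1785]
eef_rot: [-3.141, 0.0, 1.319]
contact_force: [0.6, 0.3, -0.3]
width: 1.002
grip_force: 0.0
```

Call:
jog_arm(motion="0 0 0 0.03 0 -0.02 1; 0 0 0 0.04 0 0 1; 0 0 0 0.04 0 0 1; 0 0 0 0.03 0 0 1; 0 0 0 0 0 0 1; 0 0 0 0 0 0 1; 0 0 0 0 0 0 1; 0 0 0 0 0 0 1; 0 0 0 0 0 0 1; 0 0 0 0 0 0 1")

```text
clock: 32.6
ee_pos: [0.5756, 0.439, 0.1968]
eef_rot: [-3.141, 0.0, 1.319]
contact_force: [0.2, 1.2, 0.1]
width: 0.996
grip_force: 0.0
```

```bash
python3 - <<'E'
from h import *
T,S=(optics.camera_params(n) for n in("top","scene"))
k=dict(interpolation=cv2.INTER_CUBIC)
t=optics.capture("top");s=optics.capture("scene")
P=pts([.5107,.1875,-.2522],[.12,.04,-.04,-.12],.026+np.array([.042,.056,.028,.06]))
a=cv2.resize(t[170:240,112:252],(560,280),**k);b=cv2.resize(s[105:215,180:250],(190,280),**k)
for u in proj(P,T): cv2.drawMarker(a,tuple(int(v) for v in ((u-[112,170])*4+1.5).round()),(255,0,0),0,10,1)
for u in proj(P,S): cv2.drawMarker(b,tuple(int(v) for v in ((u-[180,105])*[190/70,280/110]+1).round()),(255,0,0),0,8,1)
cv2.imwrite("pics/f.png",np.hstack([a,b])[:,:,::-1])
E
```

```text
(no output)
```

View pics/f.png

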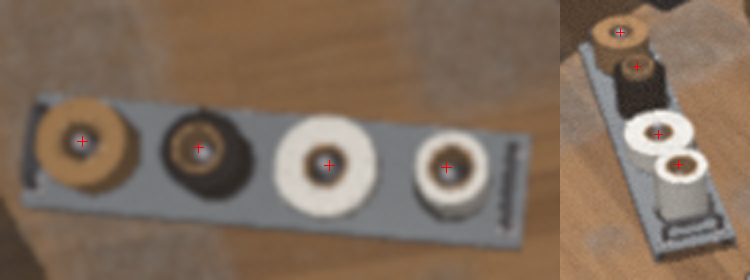

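All four rolls are upright on the rack, with their top centres on the predicted marks in both views. From left to right they are kraft (82,141), ribbon (199,147), flat (329,166) and tall (447,168), which is the reverse of the rail order. Handing in.

```bash
python3 -c "
from plant import job
print(job.finish_job())"
```

```text
the job is handed in; nothing more can be done
None
```

All four rolls are on the rack in reverse order (left to right: kraft, ribbon, flat, tall), upright and seated on their spindles in the final camera check, and the job was handed in at about 33 s.

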